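# Fetch the rye basket from behind the others

## Robot

A 6-joint arm with a two-finger parallel gripper is mounted at the origin on the work surface. World frame = base frame: x ahead of the robot, y to its left, z up, the work surface at z = 0. Lengths are in mm, angles in rad, forces in N, time in s.
With the tool pointing down it reaches from about 375 to 900 mm from the base axis. Payload 3.1 kg.
Tool frame: the origin (TCP) lies on the centre line of the jaws, within the pads' length; the fingertips stand 17 mm ahead of it and the grasp point (between the pads) lies 2 mm behind it; z points along the fingers, y is the direction in which the jaws open and shut (so a half turn about z gives the same grasp; the last joint's range is limited). The gripper opens to 87 mm and grips with 3 to 60 N. Pads are 19 mm wide; open, the fingers measure 117 mm over their backs; the gripper's body (75 mm by 190 mm) begins 51 mm behind the grasp point.
Start: joints at [1.167, 0.527, 1.433, -0, 1.181, -0.178], TCP at [139.28, 609.26, 239.548] pointing down, gripper open.
Joint ranges: [-3.08, 3.08], [-0.75, 2.2], [0.22, 2.44], [-1.43, 4.57], [0, 2.65], [-2.85, 2.85]. Speed limits (rad/s): [2.79, 2.79, 3.14, 3.14, 3.14, 3.14].

## Interface

Orientations are given as a unit quaternion [w, x, y, z].
In Python, from plant import ctrl gives the robot as it stands. The module is installed in compiled form; this text tells all that it offers. Calls block until the motion is done:
- ctrl.movep(position, orientation): joint-space move of the TCP to a pose.
- ctrl.servo_line(position, v=150, ori=None): straight line of the TCP; ori=None keeps the orientation; v is the mean speed in mm/s.
- ctrl.move_j(angles): joint-space move.
- ctrl.move_gripper(opening, f_grip=None): finger opening in mm; f_grip is the grip in N (None keeps the last); returns when the fingers have stopped.
- ctrl.pause(seconds).
- ctrl.ik(position, orientation): joint angles nearest the present ones, or None.
- ctrl.grab_frame(name): name is "scene" or "top" or "wrist"; returns (picture, depth): 400x640x3 uint8, red, green, blue; 400x640 float32, mm along the optical axis (not along the pixel's ray), 0 where there is no reading.
- ctrl.camera_model(name): a dict with "camera_matrix" (3x3 intrinsics, pixels), "R" (3x3) and "t" (3): a world point X has camera coordinates R X + t; the wrist camera has in their place "T_tool_cam" (4x4, takes a point from camera to tool coordinates, whose origin is the TCP and whose axes are the flange's). Camera axes: x right, y down, z forward; pixel columns grow to the right and rows downward; lengths in mm; the calibration is good to about 2 mm. A picture is of the moment at which its call begins: read the wrist's pose just before it. camera_model takes no time and is no camera call.
A pose or a line that the arm cannot do raises ctrl.IKError and nothing moves.
- ctrl.sign_off(): hands the job in, once; it reports no verdict.
Readings, each from a call of its own:
- ctrl.get_t(): time.
- ctrl.get_q(): joint angles.
- ctrl.get_dq(): joint speeds.
- ctrl.get_joint_efforts(): joint torques, N m.
- ctrl.get_position(): TCP position.
- ctrl.get_ee_rot(): TCP orientation.
- ctrl.get_force(): force on the tool from outside, world axes, zero at the start.
- ctrl.get_moment(): the same for the moment, N m.
- ctrl.get_finger_gap(): finger opening in mm.
Only numpy, scipy, OpenCV 4.12 (cv2) and the standard library are available. Lean on these libraries where they do the work, as an engineer would, in place of code of your own. Each camera call takes 0.05 s, during which the arm holds its last target.

## Task

Fetch the rye basket, which hangs rearmost on the full stand, and set it down gently and upright near the middle of the serving board. To free it, first move the two baskets in front of it to the spare stand: press the first one gently back against the red sprung pad and lower it behind the yellow ridge so that the spring keeps it clipped there, and hang the second on the bar in front of it. Keep the baskets level, do not ram the pad to the end of its travel or force the stands, and leave everything else alone.

Things in the scene. Friction and masses are not known exactly. Their poses are not given: they have to be found in the camera images.
- rye_basket_grip (a point): Basket of nearly black rolls, 52 (own x) x 90 (y) x 50 mm high, 120 to 240 g, always rearmost on the full stand. Rigid frame handle: legs 84 mm apart at its y ends rise 60 mm from the rim to a level crossbar 20 (x) x 90 (y) x 8 mm. On its middle stands a pale grip block 20 (x) x 28 (y) x 48 mm tall. Point: block centre, 142 mm above the basket's underside, 32 above the crossbar's underside.
- plain_basket_grip (a point): Basket of golden rolls, front or middle on the full stand; shape, mass range, axes and point as the rye basket (centre of its grip block, z up, y across the bar it hangs on; the block's top is 24 mm higher).
- seeded_basket_grip (a point): Basket of cream-coloured rolls, front or middle on the full stand; shape, mass range, axes and point as the rye basket (centre of its grip block, z up, y across the bar it hangs on).
- full_stand: Fixed dark stand, origin at its post's foot on the table. A level bar (14 wide, 8 thick, top 200 mm above the table) runs 205 mm from the post's axis along its own -x, towards the robot. Baskets hang with the crossbar's underside on the bar, a leg on either side, about 50, 108 and 166 mm from the post (one 58 mm behind the other), and come off only over the tip.
- full_stand_tip (a point): Top of the full stand's upturned tip: the last 6 mm of the bar stands 12 mm above the bar's top face. A crossbar must be over 12 mm above the bar to pass it.
- spare_stand: Fixed green stand with the empty bar (the spare hook): same sizes, origin and axes as the full stand. Near the post a clamp on the bar carries a yellow ridge across the bar (5 mm high, 6 mm long) and behind it an upright red sprung pad (22 mm wide, 1.5 to 31.5 mm above the bar) facing the tip. At rest the gap between pad and ridge is 15 mm. A blow over 120 N on the stand damages it.
- spare_stand_tip (a point): Top of the spare stand's upturned tip, as on the full stand. To clip the 20 mm crossbar in the 15 mm gap: carry it over 5 mm above the bar, press it squarely back on the pad until the pad is 6 to 8 mm in, lower it behind the ridge onto the bar, let go: the spring (7 N) holds it to the ridge. Lowered too early it lands on the ridge, 5 mm high, and is not held.
- spare_stand_root (a point): Post axis at the height of the spare bar's top face. The red pad's face is 40 to 80 mm in front of it at rest; the place changes and IS NOT REPORTED: feel for it. The pad starts to yield at 2 N, then 1 N per mm (5 mm in: 7 N, 7: 9 N; end of travel 9 mm, 11 N; over 14 N damages it). It rubs on the crossbar, resisting lowering by several N.
- board: Fixed serving board of pale wood, 130 mm (x) by 160 mm (y), 15 mm thick; origin at the centre of its underside, on the table.
- mug: Bystander, to be left alone: white mug 80 mm tall, 68 mm across, handle at its +y; origin at the centre of its underside.
- jam_jar: Bystander, to be left alone: jar with a red cap, 75 mm tall, 56 mm across; origin at the centre of its underside.
- saucer: Bystander, to be left alone: white saucer 110 mm across, 18 mm tall; origin at the centre of its underside.
- syrup: Bystander, to be left alone: syrup bottle 170 mm tall, 60 mm across; origin at the centre of its underside.
- spatula: Bystander, to be left alone: spatula lying flat, along its x.
- sugar_bowl: Bystander, to be left alone: blue bowl 90 mm across, 50 mm tall; origin at the centre of its underside.
Things that resemble listed ones, but are neither listed nor needed, are in the scene too. What is shaped like the part that bears rye_basket_grip but blue or purple is not meant.

How it is judged (in metres and radians):
On the way, in this order (a step that is already met when the one before it is completed fails the run):
1. one of the two front baskets is clipped on the spare bar between ridge and sprung pad (((z of plain_basket_grip in the frame of spare_stand between 0.228 and 0.2355 m and y of plain_basket_grip in the frame of spare_stand between -0.03 and 0.03 m and x of plain_basket_grip in the frame of spare_stand between -0.198 and -0.02 m and angle between plain_basket_grip's own z axis and vertical below 0.2 rad and contact force between plain_basket and pad_c0 between 3 and 11 N) or (z of seeded_basket_grip in the frame of spare_stand between 0.228 and 0.2355 m and y of seeded_basket_grip in the frame of spare_stand between -0.03 and 0.03 m and x of seeded_basket_grip in the frame of spare_stand between -0.198 and -0.02 m and angle between seeded_basket_grip's own z axis and vertical below 0.2 rad and contact force between seeded_basket and pad_c0 between 3 and 11 N))), for 0.3 s.
2. the other front basket hangs on the spare bar in front of it (((z of plain_basket_grip in the frame of spare_stand between 0.228 and 0.2355 m and y of plain_basket_grip in the frame of spare_stand between -0.03 and 0.03 m and x of plain_basket_grip in the frame of spare_stand between -0.198 and -0.02 m and angle between each of plain_basket_grip, seeded_basket_grip's own z axis and vertical below 0.2 rad and contact force between plain_basket and pad_c0 between 3 and 11 N and z of seeded_basket_grip in the frame of spare_stand between 0.228 and 0.2355 m and y of seeded_basket_grip in the frame of spare_stand between -0.03 and 0.03 m and x of seeded_basket_grip in the frame of spare_stand between -0.198 and -0.02 m) or (z of seeded_basket_grip in the frame of spare_stand between 0.228 and 0.2355 m and y of seeded_basket_grip in the frame of spare_stand between -0.03 and 0.03 m and x of seeded_basket_grip in the frame of spare_stand between -0.198 and -0.02 m and angle between each of seeded_basket_grip, plain_basket_grip's own z axis and vertical below 0.2 rad and contact force between seeded_basket and pad_c0 between 3 and 11 N and z of plain_basket_grip in the frame of spare_stand between 0.228 and 0.2355 m and y of plain_basket_grip in the frame of spare_stand between -0.03 and 0.03 m and x of plain_basket_grip in the frame of spare_stand between -0.198 and -0.02 m))), for 0.2 s.
At the end, for the whole second after the job is handed in: Spare bar: one front basket down on the bar, the pad bearing on it with 3 to 11 N, the other level on the bar ahead of it (grip centres 228 to 235.5 mm high, under 0.2 rad tilt). Rye basket upright on the board, within 45 mm of its centre along each board axis. All released, at rest (((z of plain_basket_grip in the frame of spare_stand between 0.228 and 0.2355 m and y of plain_basket_grip in the frame of spare_stand between -0.03 and 0.03 m and x of plain_basket_grip in the frame of spare_stand between -0.198 and -0.02 m and angle between each of plain_basket_grip, seeded_basket_grip's own z axis and vertical below 0.2 rad and contact force between plain_basket and pad_c0 between 3 and 11 N and z of seeded_basket_grip in the frame of spare_stand between 0.228 and 0.2355 m and y of seeded_basket_grip in the frame of spare_stand between -0.03 and 0.03 m and x of seeded_basket_grip in the frame of spare_stand between -0.198 and -0.02 m) or (z of seeded_basket_grip in the frame of spare_stand between 0.228 and 0.2355 m and y of seeded_basket_grip in the frame of spare_stand between -0.03 and 0.03 m and x of seeded_basket_grip in the frame of spare_stand between -0.198 and -0.02 m and angle between each of seeded_basket_grip, plain_basket_grip's own z axis and vertical below 0.2 rad and contact force between seeded_basket and pad_c0 between 3 and 11 N and z of plain_basket_grip in the frame of spare_stand between 0.228 and 0.2355 m and y of plain_basket_grip in the frame of spare_stand between -0.03 and 0.03 m and x of plain_basket_grip in the frame of spare_stand between -0.198 and -0.02 m)) and x of rye_basket_grip in the frame of board between -0.045 and 0.045 m and y of rye_basket_grip in the frame of board between -0.045 and 0.045 m and height (world z) of rye_basket_grip between 0.152 and 0.162 m and angle between rye_basket_grip's own z axis and vertical below 0.1 rad and linear speed of each of plain_basket, seeded_basket, rye_basket below 0.03 m/s); the robot touches nothing.
It fails at once if the sprung pad is pressed with over 14 N (contact force between pad_c0 and anything else above 14 N).
It fails at once if a stand or the board is struck or forced with over 120 N (contact force between any of spare_stand, full_stand, board and anything else above 120 N).
It fails at once if a basket is tipped by over 0.6 rad (angle between any of plain_basket_grip, seeded_basket_grip, rye_basket_grip's own z axis and vertical above 0.6 rad).
It fails at once if a bystander is moved by over 30 mm (distance of any of mug, jam_jar, saucer, syrup, spatula, sugar_bowl from where it was at the start of the episode above 0.03 m).
It also fails if it takes over 72 s, if anything falls off the work surface, if the arm or the gripper's body presses on something with over 40 N, if the wrist force passes 120 N, or if a joint passes its speed limit or range.

## Working session

There is one attempt and no reset: what is moved stays moved. The work goes in short steps, each a Python script; the robot and the scene stay as the last script left them, time stands still between calls to the robot, and variables do not carry over. Pictures are saved under pics/ and viewed, and the job is handed in when it is done.

```bash
mkdir -p pics; ls
python3 - <<'E'
from plant import ctrl
import cv2,numpy as np
print(ctrl.get_t(),ctrl.get_position(),ctrl.get_ee_rot(),ctrl.get_force())
for n in("scene","top","wrist"):
    im,d=ctrl.grab_frame(n); cv2.imwrite(f"pics/{n}0.png",im[:,:,::-1]); np.save(f"pics/{n}0.npy",d); m=ctrl.camera_model(n); print(n,{k:np.round(v,3).tolist() for k,v in m.items() })
E
```

```text
pics
0.0 [139.01959977 608.6501562  238.56629767] [-2.97771565e-04  1.12160690e-01  9.93689520e-01 -1.01446946e-03] [ 0.89681236  0.33402526 -0.04080633]
scene {'camera_matrix': [[420.502, 0.0, 321.96], [0.0, 420.502, 194.324], [0.0, 0.0, 1.0]], 'R': [[-0.627, 0.779, -0.002], [0.633, 0.508, -0.584], [-0.454, -0.368, -0.811]], 't': [336.401, -260.177, 1730.167]}
top {'camera_matrix': [[404.617, 0.0, 314.468], [0.0, 404.617, 204.636], [0.0, 0.0, 1.0]], 'R': [[-0.012, -1.0, 0.014], [-0.997, 0.011, -0.071], [0.071, -0.015, -0.997]], 't': [9.063, 560.886, 1454.669]}
wrist {'camera_matrix': [[286.531, 0.0, 320.643], [0.0, 286.531, 198.745], [0.0, 0.0, 1.0]], 'T_tool_cam': [[-0.0, -0.962, -0.274, 75.044], [1.0, -0.0, -0.0, 0.929], [0.0, -0.274, 0.962, -144.392], [0.0, 0.0, 0.0, 1.0]]}
```

View pics/scene0.png

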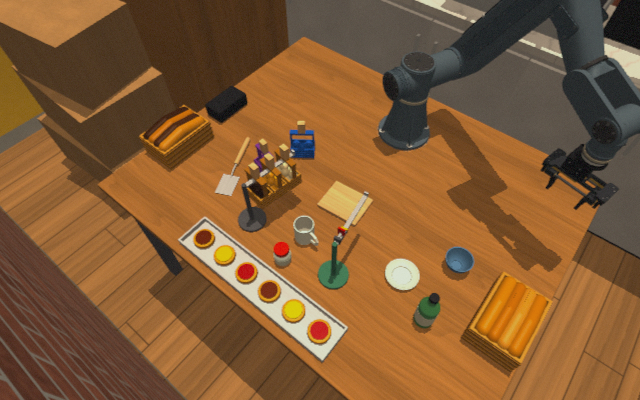

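View pics/top0.png

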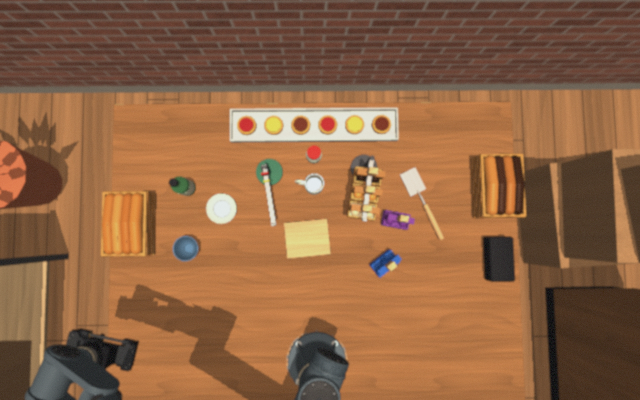

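View pics/wrist0.png

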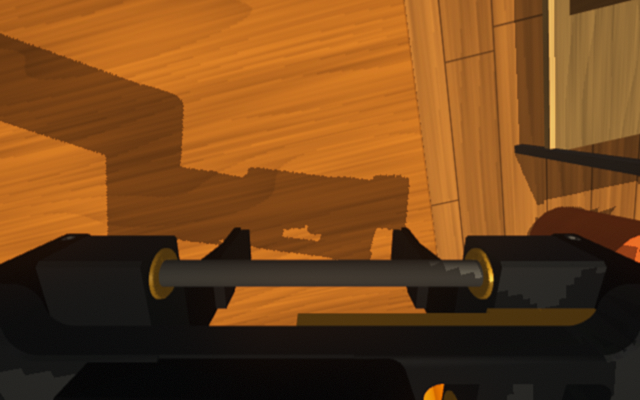

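The overview shows the full stand post at about top (362,162), the spare post at (268,170) with its tip near (273,225), and the board at (307,239). A purple decoy basket is at (396,219) and a blue one at (386,263). I'll enlarge those areas.

Run:
```python
import cv2,numpy as np
im=cv2.imread("pics/top0.png")
c=im[140:270,240:410]; cv2.imwrite("pics/topc.png",cv2.resize(c,None,fx=4.6,fy=4.6,interpolation=cv2.INTER_CUBIC))
im=cv2.imread("pics/scene0.png")
c=im[110:300,210:390]; cv2.imwrite("pics/scenec.png",cv2.resize(c,None,fx=3.1,fy=3.1,interpolation=cv2.INTER_CUBIC))
```

```text
(no output)
```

View pics/topc.png

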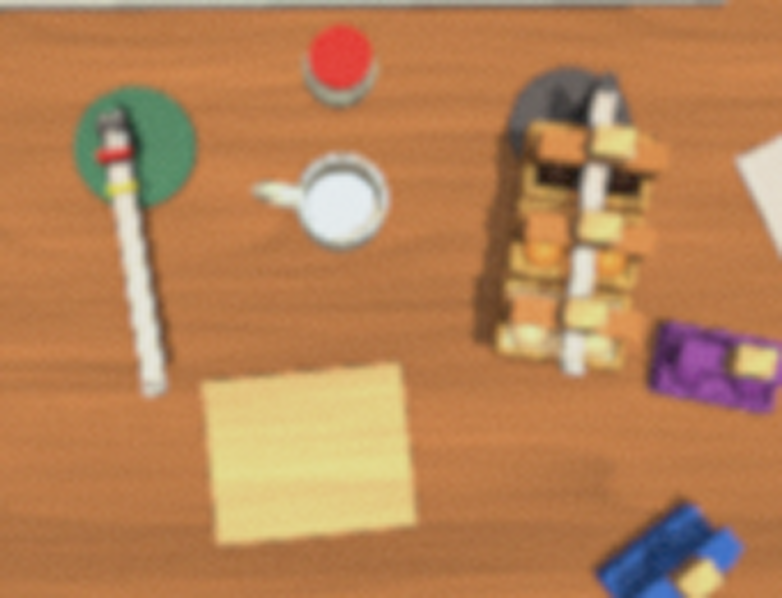

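View pics/scenec.png

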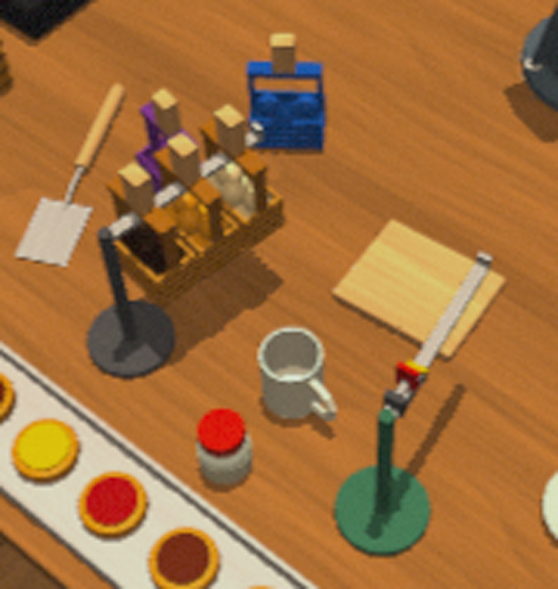

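The crop shows seeded (cream) in front, plain (golden) in the middle and rye at the rear. Block tops are at crop (590,314), (602,227) and (613,143), and the spare tip is at (153,387). I'll convert these to world coordinates using the known heights.

```bash
cat > h.py <<'E'
from plant import ctrl
import numpy as np, cv2
def ray_z(name,u,v,z,pose=None):
    m=ctrl.camera_model(name); K=np.array(m['camera_matrix']); d=np.linalg.inv(K)@[u,v,1]
    if name!='wrist': R=np.array(m['R']);t=np.array(m['t']); o=-R.T@t; w=R.T@d
    else:
        T=np.array(m['T_tool_cam']); p,q=pose; Rt=rot(q); o=np.array(p)+Rt@T[:3,3]; w=Rt@T[:3,:3]@d
    return o+w*(z-o[2])/w[2]
def rot(q):
    from scipy.spatial.transform import Rotation
    return Rotation.from_quat([q[1],q[2],q[3],q[0]]).as_matrix()
def down(psi): return [0,-np.sin(psi/2),np.cos(psi/2),0]
def snap(n,fn):
    pose=(ctrl.get_position(),ctrl.get_ee_rot())
    im,d=ctrl.grab_frame(n); cv2.imwrite(f"pics/{fn}.png",im[:,:,::-1]); np.savez(f"pics/{fn}.npz",d=d,p=pose[0],q=pose[1])
def st(s=''): print(s,round(ctrl.get_t(),2),np.round(ctrl.get_position(),1),'F',np.round(ctrl.get_force(),1),'gap',round(ctrl.get_finger_gap(),1))
E
python3 - <<'E'
from h import *
d=np.load('pics/top0.npy')
for n,u,v,z in [('rye',613,143,256),('plain',602,227,256),('seed',590,314,256),('fullroot',605,95,200),('fulltip',573,368,212),('sptip',153,386,212),('sproot',113,118,200),('redpad',115,155,231),('ridge',121,188,205),
 ('b1',202,381,15),('b2',401,364,15),('b3',415,523,15),('b4',217,544,15),('purpblock',755,361,166),('blueblock',698,579,166),('mug',341,200,80)]:
    U=240+(u+.5)/4.6-.5;V=140+(v+.5)/4.6-.5
    P=ray_z('top',U,V,z); m=ctrl.camera_model('top'); 
    dd=d[int(round(V)),int(round(U))]; X=np.array(m['R']).T@(np.linalg.inv(m['camera_matrix'])@[U,V,1]*dd-np.array(m['t']))
    print(n,np.round(P,1),np.round(X,1))
E
```

```text
rye [ 647.1 -175.6  256. ] [ 646.7 -175.2  258.3]
plain [ 590.6 -166.9  256. ] [ 590.7 -167.1  254.8]
seed [ 532.4 -157.6  256. ] [ 532.2 -157.1  259.3]
fullroot [ 689.7 -179.8  200. ] [ 690.6 -180.6  195. ]
fulltip [ 498.  -151.6  212. ] [ 498.1 -152.   208.8]
sptip [489.2 137.1 212. ] [489.1 136.7 215.8]
sproot [676.9 165.1 200. ] [674.6 163.6 213.5]
redpad [646.2 160.4 231. ] [646.5 160.7 228.8]
ridge [627.  159.2 205. ] [626.9 159.1 205.5]
b1 [497.6 115.8  15. ] [498.1 116.9  -2.7]
b2 [509.2 -42.   15. ] [509.9 -42.9  -4.4]
b3 [383.7 -51.2  15. ] [383.6 -51.4  12.2]
b4 [369.3 104.9  15. ] [368.3 105.9  -3.2]
purpblock [ 503.  -288.1  166. ] [ 503.  -288.3  165.4]
blueblock [ 349.2 -243.3  166. ] [ 349.4 -242.8  168.5]
mug [632.5   4.8  80. ] [642.6   3.7  -1.3]
```

Checks on these numbers:
- Block spacing is 58 mm, and the depth heights agree to within about 3 mm.
- The full stand's yaw is about -0.156 and the spare's about +0.15.
- The board centre is about (440, 32).

Next I'll get a closer wrist view of the spare pad and tip.

Run:
```python
from h import *
ctrl.movep([700,168,310],down(0.15)); st()
snap('wrist','w1')
ctrl.movep([560,147,310],down(0.15)); st()
snap('wrist','w2')
```

```text
2.69 [699.5 169.2 310. ] F [0.3 0.7 0.3] gap 86.7
 3.37 [560.4 147.5 310.9] F [ 0.2 -0.2  0.7] gap 87.2
```

View pics/w1.png

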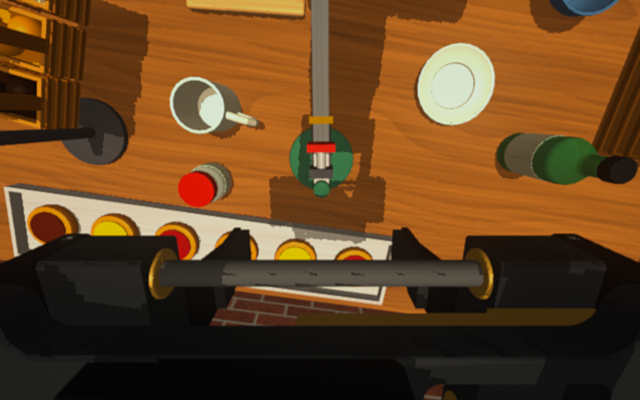

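View pics/w2.png

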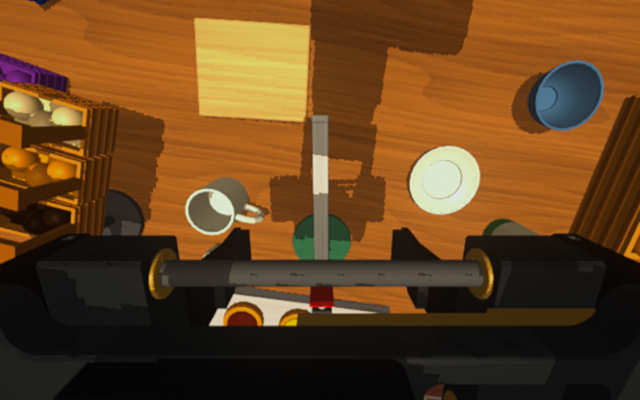

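Run:
```python
import cv2,numpy as np
a=cv2.imread("pics/w1.png")[105:205,285:355]; b=cv2.imread("pics/w2.png")[100:240,285:355]
a=cv2.resize(a,None,fx=5,fy=5,interpolation=cv2.INTER_CUBIC);b=cv2.resize(b,None,fx=4,fy=4,interpolation=cv2.INTER_CUBIC)
o=np.zeros((560,640,3),np.uint8);o[:500,:350]=a;o[:,360:]=b
cv2.imwrite("pics/w12.png",o)
```

```text
(no output)
```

View pics/w12.png

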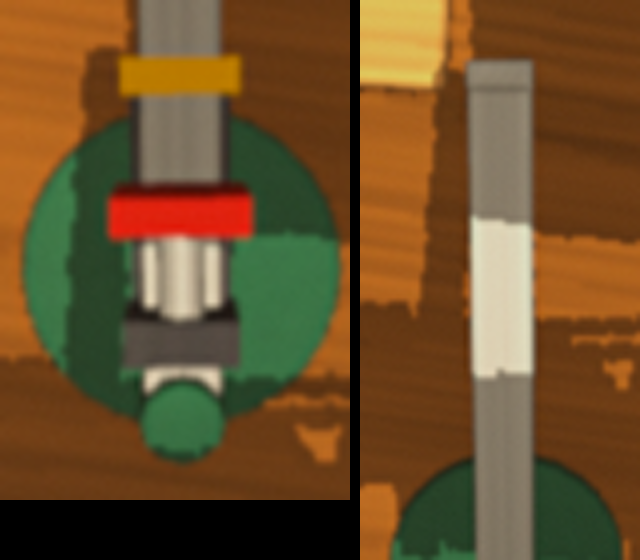

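The crop shows the ridge at rows 57–95, the red pad's top at rows 195–239, and the post at (183,420). In the right panel the tip top is at (500,60–90).

Run:
```python
from h import *
w1=np.load('pics/w1.npz');w2=np.load('pics/w2.npz')
A=lambda x,y,z:ray_z('wrist',285+(x+.5)/5-.5,105+(y+.5)/5-.5,z,(w1['p'],w1['q']))
B=lambda x,y,z:ray_z('wrist',285+(x-360+.5)/4-.5,100+(y+.5)/4-.5,z,(w2['p'],w2['q']))
r1=A(180,57,205);r2=A(180,94,205);pf=A(180,195,231.5);pb=A(180,239,231.5);po=A(183,420,205)
t1=B(500,61,212);t2=B(500,88,212);bb=B(504,520,200); b0=A(179,5,200)
for n,p in dict(r1=r1,r2=r2,pf=pf,pb=pb,po=po,t1=t1,t2=t2,bb=bb,b0=b0).items(): print(n,np.round(p,1))
t=(t1+t2)/2
for p in(r1,r2,pf,bb,po,b0): d=p-t;print(np.round([np.hypot(*d[:2]),np.arctan2(d[1],d[0])],4))
print(rot(w1['q']).round(3).tolist())
```

```text
r1 [624.6 158.6 205. ]
r2 [630.5 159.5 205. ]
pf [644.8 161.7 231.5]
pb [651.4 162.7 231.5]
po [686.3 168.5 205. ]
t1 [485. 136. 212.]
t2 [490.3 136.8 212. ]
bb [588.9 152.6 200. ]
b0 [616.2 157.2 200. ]
[138.696    0.1606]
[144.6812   0.1602]
[159.1354   0.1594]
[102.5523   0.1584]
[2.01181e+02 1.60400e-01]
[130.2324   0.1599]
[[-0.989, -0.151, -0.0], [-0.151, 0.989, 0.0], [0.0, 0.0, -1.0]]
```

Spare: yaw 0.160, tip at (487.7, 136.4). The ridge is 138.7–144.7 mm from the tip and the pad face about 159 mm. That gives a gap of about 14.5–15 mm and a root at 201 mm, which matches the text. Now a closer view of the full stand.

Run:
```python
from h import *
ctrl.movep([640,-174,330],down(-0.156)); st()
snap('wrist','w3')
im=cv2.imread('pics/w3.png'); cv2.imwrite('pics/w3c.png',cv2.resize(im[0:240,220:420],None,fx=2.5,fy=2.5,interpolation=cv2.INTER_CUBIC))
```

```text
4.67 [ 640.  -172.6  329.8] F [-0.3 -0.9 -0.6] gap 87.1
```

View pics/w3c.png

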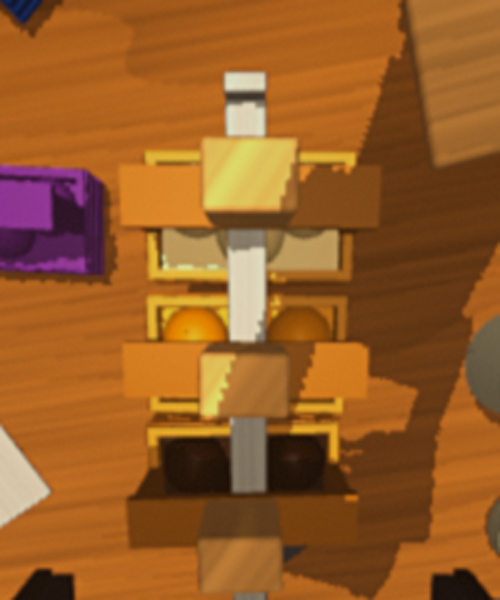

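The crop shows block tops at (250,172), (244,384) and (240,565), with the tip at (245,83).

Run:
```python
from h import *
w1=np.load('pics/w3.npz')
A=lambda x,y,z:ray_z('wrist',220+(x+.5)/2.5-.5,(y+.5)/2.5-.5,z,(w1['p'],w1['q']))
P=dict(f0=A(250.5,138,256),f1=A(250.5,206,256),fL=A(203,172,256),fR=A(298,172,256),m0=A(244.5,350,256),m1=A(244.5,417,256),r1=A(241,591,256),t1=A(245.5,73,212),t2=A(245.5,92,212),bar=A(247,470,200),bar2=A(247,240,200))
for n,p in P.items(): print(n,np.round(p,1))
d=P['bar']-P['t1'];print(np.arctan2(d[1],d[0]))
d=(P['m0']+P['m1']-P['f0']-P['f1'])/2;print(np.arctan2(d[1],d[0]),np.hypot(*d[:2]))
```

```text
f0 [ 525.  -154.1  256. ]
f1 [ 542.3 -156.9  256. ]
fL [ 531.5 -168.6  256. ]
fR [ 535.6 -142.3  256. ]
m0 [ 581.7 -164.9  256. ]
m1 [ 601.7 -168.   256. ]
r1 [ 658.4 -178.2  256. ]
t1 [ 497.4 -151.5  212. ]
t2 [ 502.9 -152.4  212. ]
bar [ 631.7 -172.3  200. ]
bar2 [ 547.3 -159.   200. ]
-0.1537471667533397
-0.18624739438041185 59.043002590286
```

Front block centre is about (535, -156), yaw -0.154, and it sits 35 mm behind the tip, which fits. Now I'll grasp the seeded basket and lift it.

Run:
```python
from h import *
q=down(-0.154)
ctrl.movep([535,-156.3,285],q); ctrl.servo_line([535,-156.3,230],v=100); st('at')
ctrl.move_gripper(20,45); st('closed')
ctrl.servo_line([535,-156.3,252],v=60); ctrl.pause(.2); st('lift')
snap('wrist','w4');snap('scene','s4')
im=cv2.imread('pics/s4.png')[110:230,220:340]; cv2.imwrite('pics/s4c.png',cv2.resize(im,None,fx=4.5,fy=4.5,interpolation=cv2.INTER_CUBIC))
```

```text
at 5.96 [ 535.8 -156.6  230.3] F [-0.4  0.2  0.3] gap 86.8
closed 6.95 [ 535.  -156.4  230. ] F [-0.6  0.3 -0.7] gap 27.5
lift 7.67 [ 534.7 -156.2  251.7] F [ 0.1  0.6 -1.2] gap 27.6
```

View pics/s4c.png

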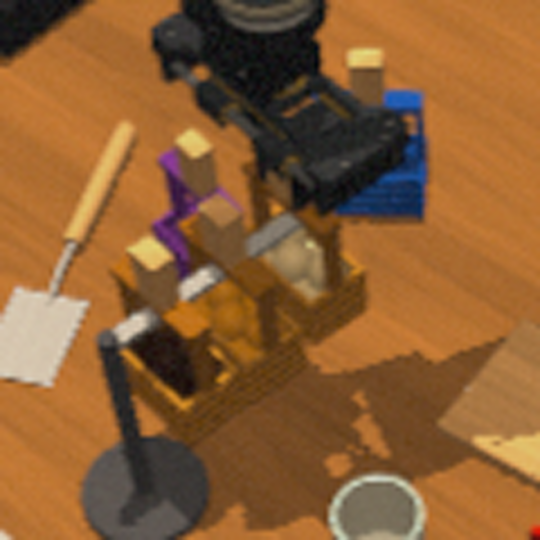

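View pics/w4.png

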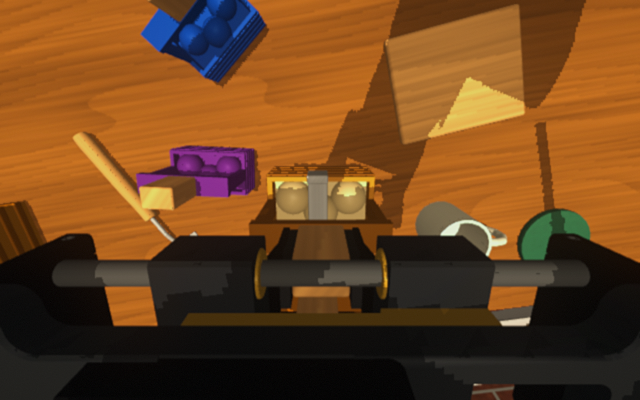

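The seeded basket is lifted and level: wrist view shows it around (318,200), with the bar running between its legs. Next I'll slide it out over the tip, carry it across, and go in along the spare bar.

```bash
cat >> h.py <<'E'
def L(s,lat=0,psi=0.160,tip=(487.7,136.4)):
    u=np.array([np.cos(psi),np.sin(psi)]); n=np.array([-u[1],u[0]]); return np.array(tip)+s*u+lat*n
def LF(s): return L(s,0,-0.154,(500,-152.0))
def go(xy,z,v=100,ori=None): ctrl.servo_line([xy[0],xy[1],z],v=v,ori=ori)
E
python3 - <<'E'
from h import *
# actual bar line offset of grip
go(LF(-66),252,90); st('out')
go(L(-66),256,150,down(0.16)); ctrl.pause(.3); st('front of spare')
snap('wrist','w5');snap('top','t5')
im=cv2.imread('pics/t5.png')[140:270,240:410]; cv2.imwrite('pics/t5c.png',cv2.resize(im,None,fx=4.6,fy=4.6,interpolation=cv2.INTER_CUBIC))
print(np.round(ctrl.get_moment(),2))
E
```

```text
out 9.04 [ 435.4 -142.2  252.1] F [ 0.6 -0.2 -1.1] gap 27.7
front of spare 11.28 [422.6 125.6 256. ] F [ 0.  -0.3 -1.4] gap 27.7
[-0.   -0.03 -0.02]
```

View pics/w5.png

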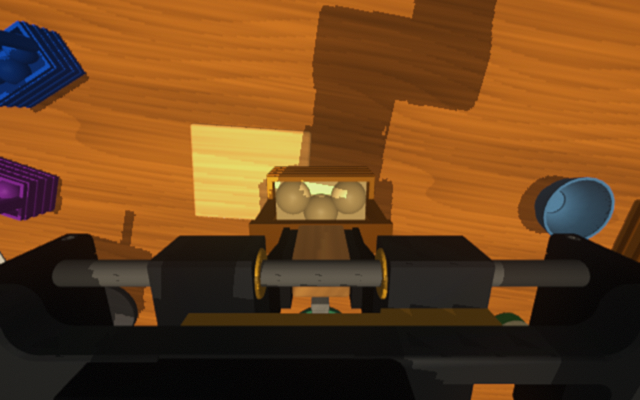

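View pics/t5c.png

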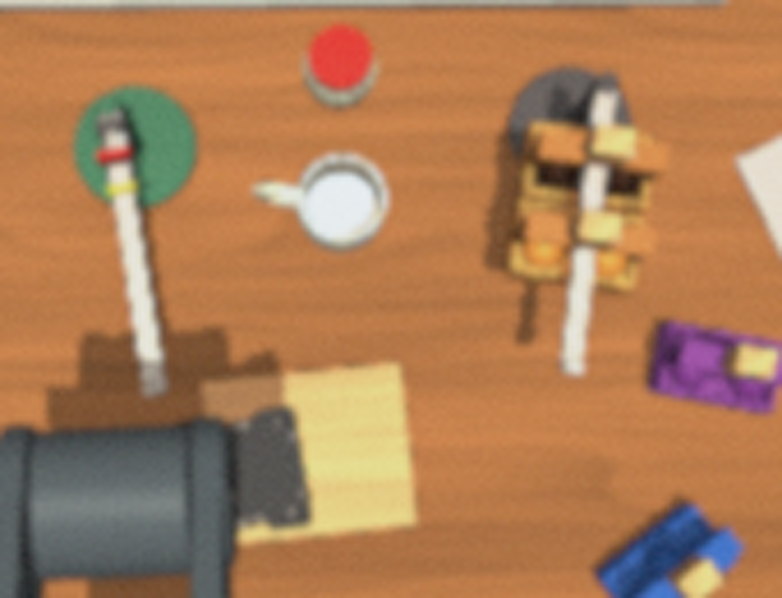

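The tip is centred in view at (320,303) and the basket is level. I'll go over the tip, lower to about 9 mm above the bar, then feel for the pad.

Run:
```python
from h import *
def f():
    return np.mean([ctrl.get_force() for _ in range(5)],0)
go(L(-30),252,80);go(L(32),252,80);st('in')
go(L(32),239.2,60);go(L(138),239.2,80);ctrl.pause(.3);st('near')
u=np.array([np.cos(.16),np.sin(.16),0])
F0=np.mean([ (ctrl.pause(.02),ctrl.get_force())[1] for _ in range(10)],0); print('F0',F0.round(2))
t0=ctrl.get_t()
for s in np.arange(140,158.1,1.0):
    go(L(s),239.2,15)
    F=np.mean([(ctrl.pause(.015),ctrl.get_force())[1] for _ in range(6)],0)-F0
    p=ctrl.get_position(); sa=(p[:2]-np.array([487.7,136.4]))@u[:2]
    fa=-(F@u); print(s,round(sa,1),round(fa,2),'lat/z',np.round(F,1),round(p[2],1),round(ctrl.get_t(),2))
    if fa>4: break
```

```text
in 12.9 [518.6 141.5 251.8] F [-0.5 -0.2 -1.4] gap 27.9
near 15.04 [623.8 158.4 239.3] F [ 0.5  0.3 -1.5] gap 28.0
F0 [-0.22  0.09 -1.31]
140.0 140.0 0.17 lat/z [-0.2 -0.  -0.1] 239.2 15.59
141.0 141.0 -0.38 lat/z [ 0.4 -0.2 -0.3] 239.2 15.94
142.0 142.0 0.07 lat/z [-0.1  0.  -0.1] 239.2 16.29
143.0 143.0 -0.11 lat/z [ 0.1 -0.  -0.4] 239.2 16.64
144.0 144.0 -0.52 lat/z [ 0.5 -0.1 -0.3] 239.2 16.99
145.0 145.0 -0.16 lat/z [ 0.2 -0.4 -0.6] 239.2 17.34
146.0 146.0 -0.23 lat/z [ 0.2 -0.1 -0.1] 239.2 17.69
147.0 147.0 0.08 lat/z [-0.  -0.2 -0.4] 239.2 18.04
148.0 148.0 0.01 lat/z [ 0.  -0.2 -0.4] 239.2 18.39
149.0 149.0 -0.53 lat/z [ 0.5  0.1 -0.1] 239.2 18.74
150.0 150.0 -0.3 lat/z [ 0.3 -0.1 -0.3] 239.2 19.09
151.0 150.7 1.13 lat/z [-1.1 -0.3  0.2] 239.2 19.44
152.0 151.6 2.52 lat/z [-2.5 -0.3  0.8] 239.1 19.79
153.0 152.7 3.64 lat/z [-3.6 -0.7  1.5] 239.1 20.14
154.0 153.7 4.66 lat/z [-4.6 -1.   2.1] 239.1 20.49
```

Contact was at s≈150.7, where the cameras put it, and the force rises 1 N per mm. I'll continue to about 8.8 N, which is roughly 7 mm in.

Run:
```python
from h import *
u=np.array([np.cos(.16),np.sin(.16),0]); F0=np.array([-.1,0,-1.4])
def rd(tag):
    F=np.mean([(ctrl.pause(.015),ctrl.get_force())[1] for _ in range(6)],0)-F0
    p=ctrl.get_position(); sa=(p[:2]-np.array([487.7,136.4]))@u[:2]
    print(tag,round(sa,2),'f',round(-(F@u),2),'F',np.round(F,1),'z',round(p[2],2),'M',np.round(ctrl.get_moment(),2),round(ctrl.get_t(),2)); return -(F@u),F[2]
s=154
while s<160:
    s+=1 if s<157 else .5
    go(L(s),239.2,15); fa,_=rd(s)
    if fa>8.4: break
snap('scene','s6')
im=cv2.imread('pics/s6.png')[180:300,270:390]; cv2.imwrite('pics/s6c.png',cv2.resize(im,None,fx=4.5,fy=4.5,interpolation=cv2.INTER_CUBIC))
print(s)
```

```text
155 154.44 f 5.41 F [-5.4 -0.8  2.3] z 239.12 M [-0.09  0.94 -0.02] 20.84
156 155.11 f 6.04 F [-6.  -0.6  2.7] z 239.12 M [-0.13  1.08 -0.01] 21.19
157 155.79 f 6.83 F [-6.8 -1.1  3.5] z 239.15 M [-0.19  1.12  0.04] 21.54
157.5 156.15 f 7.36 F [-7.2 -1.5  3.6] z 239.14 M [-0.19  1.29 -0.02] 21.89
158.0 156.5 f 7.7 F [-7.6 -1.4  3.8] z 239.15 M [-0.21  1.3  -0.03] 22.24
158.5 156.81 f 7.54 F [-7.4 -1.3  4.2] z 239.11 M [-0.19  1.32 -0.01] 22.59
159.0 157.19 f 7.67 F [-7.5 -1.4  4.3] z 239.12 M [-0.2   1.38  0.07] 22.94
159.5 157.52 f 8.83 F [-8.7 -1.6  4.5] z 239.13 M [-0.2   1.48 -0.01] 23.29
159.5
```

View pics/s6c.png

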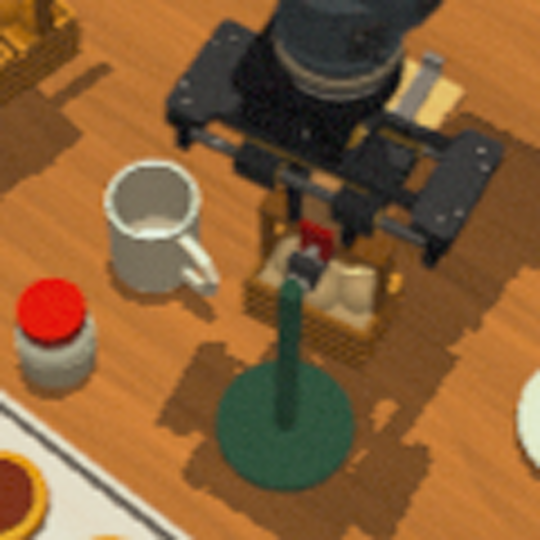

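The pad is about 6.8 mm in at 8.8 N and the basket looks level in the scene crop. Now lowering in steps.

Run:
```python
from h import *
u=np.array([np.cos(.16),np.sin(.16),0]); F0=np.array([-.1,0,-1.4])
def rd(tag):
    F=np.mean([(ctrl.pause(.015),ctrl.get_force())[1] for _ in range(6)],0)-F0
    p=ctrl.get_position(); sa=(p[:2]-np.array([487.7,136.4]))@u[:2]
    print(tag,round(sa,2),'f',round(-(F@u),2),'F',np.round(F,1),'z',round(p[2],2),'M',np.round(ctrl.get_moment(),2),round(ctrl.get_t(),2)); return -(F@u),F[2]
s=159.5; z=239.2
while z>229.5:
    z-=1.2 if z>232 else .8
    go(L(s),z,15); fa,fz=rd(round(z,1))
    if fz>14 or fa>11 or fa<5.5: break
```

```text
238.0 157.46 f 8.57 F [-8.4 -1.8  4.2] z 237.8 M [-0.22  1.43  0.03] 23.69
236.8 157.44 f 8.19 F [-8.  -1.6  3.6] z 236.57 M [-0.18  1.46 -0.05] 24.04
235.6 157.44 f 8.28 F [-8.1 -1.5  3.8] z 235.33 M [-0.21  1.41  0.03] 24.39
234.4 157.44 f 8.42 F [-8.3 -1.4  4. ] z 234.13 M [-0.24  1.4  -0.01] 24.74
233.2 157.42 f 8.39 F [-8.2 -1.6  4.1] z 232.91 M [-0.18  1.38  0.01] 25.09
232.0 157.44 f 8.54 F [-8.4 -1.6  3.9] z 231.72 M [-0.19  1.35 -0.01] 25.44
230.8 157.45 f 8.68 F [-8.6 -1.3  4.1] z 230.55 M [-0.22  1.35 -0.03] 25.79
230.0 157.63 f 8.36 F [-8.3 -1.1  4.6] z 230.01 M [-0.23  1.37  0.02] 26.14
229.2 157.63 f 9.6 F [-9.4 -1.7  7.3] z 229.99 M [-0.24  1.56  0.02] 26.49
```

It seated at z=230.0, so it is on the bar rather than on the ridge (which would read 235). I'll ease forward onto the ridge and release.

Run:
```python
from h import *
def rd(tag):
    F=ctrl.get_force(); p=ctrl.get_position(); print(tag,np.round(p,2),np.round(F,1),round(ctrl.get_t(),2))
go(L(157),229.6,20); ctrl.pause(.1); rd('ease')
ctrl.move_gripper(60); ctrl.pause(.1); rd('open')
go(L(157),300,150); 
snap('scene','s7'); 
ctrl.movep([*L(205),315],down(.16)); rd('v'); snap('wrist','w7')
a=cv2.imread('pics/s7.png')[170:290,270:390]; cv2.imwrite('pics/s7c.png',cv2.resize(a,None,fx=4.5,fy=4.5,interpolation=cv2.INTER_CUBIC))
a=cv2.imread('pics/w7.png')[60:240,230:410]; cv2.imwrite('pics/w7c.png',cv2.resize(a,None,fx=3.2,fy=3.2,interpolation=cv2.INTER_CUBIC))
```

```text
ease [641.51 161.32 230.04] [-6.2 -1.3  3.5] 26.87
open [642.71 161.43 229.6 ] [-0.7 -0.2  0. ] 27.81
v [690.39 168.97 313.04] [-0.6  1.1  0.7] 28.79
```

View pics/s7c.png

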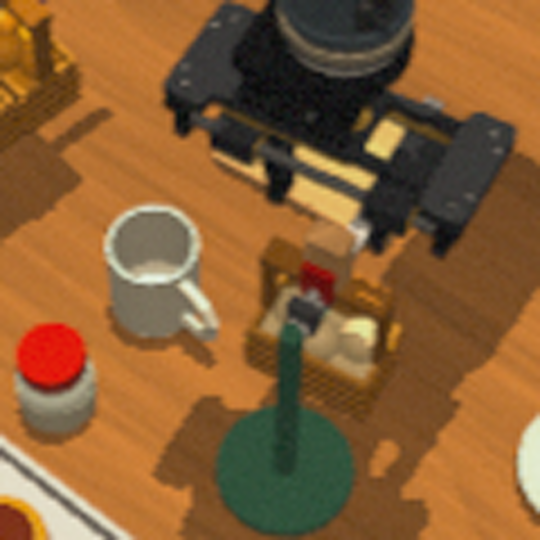

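View pics/w7c.png

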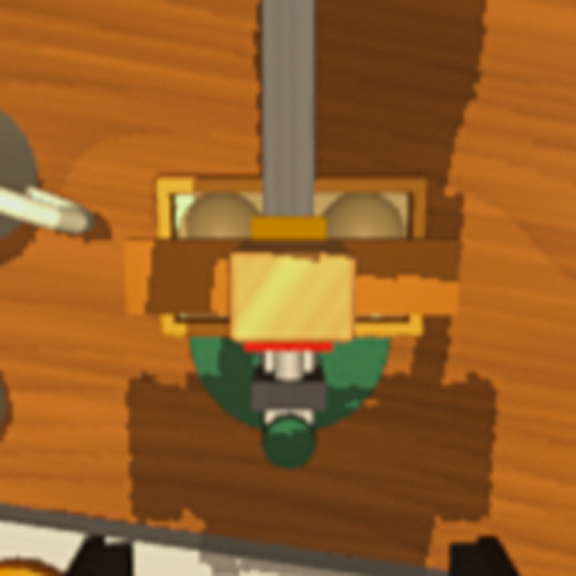

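The seeded basket is clipped: in the wrist crop the ridge (288,228) is in front of the crossbar and the red pad (288,346) is bearing behind it. Next, the plain basket.

Run:
```python
from h import *
q=down(-0.154)
ctrl.movep([*LF(93),290],q); go(LF(93),230,120); st('at')
ctrl.move_gripper(20,45); st('closed')
go(LF(93),252,70); ctrl.pause(.1); st('lift')
go(LF(-66),252,130); st('out')
snap('wrist','w8')
go(L(-66),256,180,down(0.16)); st('front')
go(L(-30),252,80);go(L(85),252,100); st('over'); ctrl.pause(.1)
snap('scene','s8'); 
a=cv2.imread('pics/s8.png')[150:290,250:390]; cv2.imwrite('pics/s8c.png',cv2.resize(a,None,fx=4,fy=4,interpolation=cv2.INTER_CUBIC))
```

```text
at 30.81 [ 592.5 -166.   230.3] F [ 0.5 -0.5 -0.3] gap 60.1
closed 31.47 [ 592.  -166.6  230.3] F [-0.6 -0.8  1.6] gap 27.9
lift 32.03 [ 591.6 -166.1  251.8] F [-0.4  0.5 -2.8] gap 27.7
out 33.41 [ 435.6 -142.3  252.1] F [ 0.  -0.1 -1.4] gap 27.7
front 35.1 [422.6 125.4 256. ] F [-0.3  0.5 -1.8] gap 27.9
over 37.0 [570.9 149.9 251.9] F [-0.9  0.  -2.4] gap 27.8
```

View pics/s8c.png

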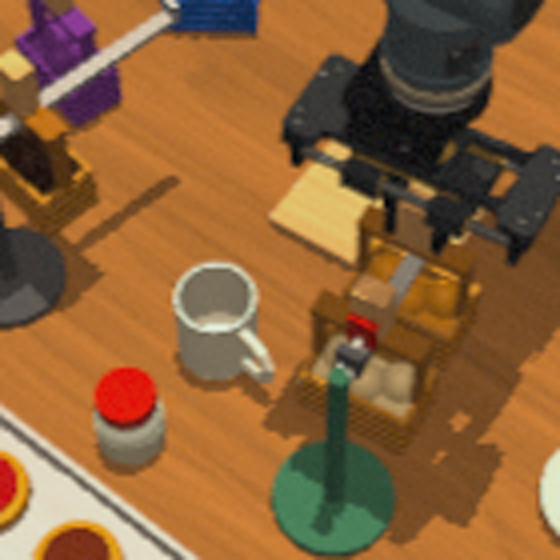

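View pics/w8.png

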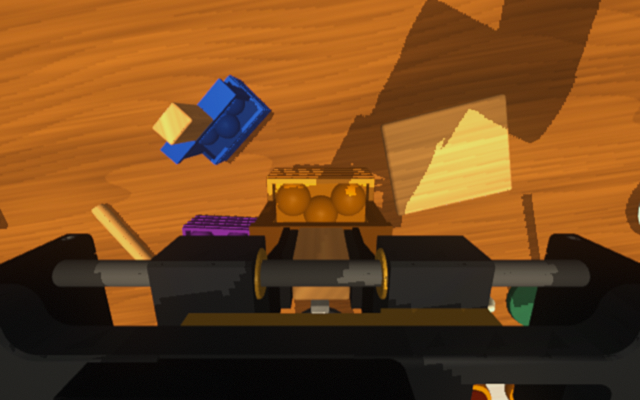

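The plain basket is over the bar ahead of the clipped one and level. I'll lower it, release it, then pick up the rye.

Run:
```python
from h import *
go(L(85),233,60); go(L(85),229.8,15); st('down')
ctrl.move_gripper(60); go(L(85),300,150)
q=down(-0.154)
snap('scene','s9'); 
ctrl.movep([*LF(151),290],q); go(LF(151),230,120); st('at')
ctrl.move_gripper(20,45); st('closed')
go(LF(151),252,70); ctrl.pause(.1); st('lift')
snap('top','t9'); snap('wrist','w9')
a=cv2.imread('pics/s9.png')[150:290,250:390]; cv2.imwrite('pics/s9c.png',cv2.resize(a,None,fx=4,fy=4,interpolation=cv2.INTER_CUBIC))
im=cv2.imread('pics/t9.png')[140:270,240:410]; cv2.imwrite('pics/t9c.png',cv2.resize(im,None,fx=4.6,fy=4.6,interpolation=cv2.INTER_CUBIC))
```

```text
down 37.98 [572.1 150.  230.3] F [ 0.3 -1.  -0.4] gap 27.8
at 41.41 [ 649.7 -174.7  230.5] F [0.5 0.1 0.9] gap 60.1
closed 42.07 [ 649.3 -175.6  230.3] F [-0.9 -1.3  0.5] gap 27.6
lift 42.63 [ 648.9 -175.   251.8] F [-0.3 -0.6 -2. ] gap 27.5
```

View pics/s9c.png

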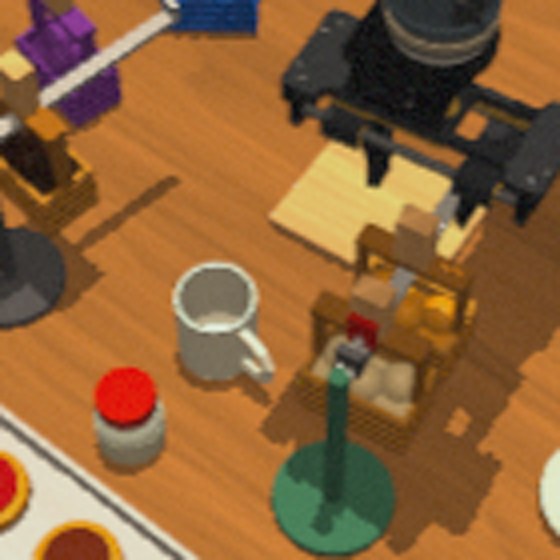

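View pics/t9c.png

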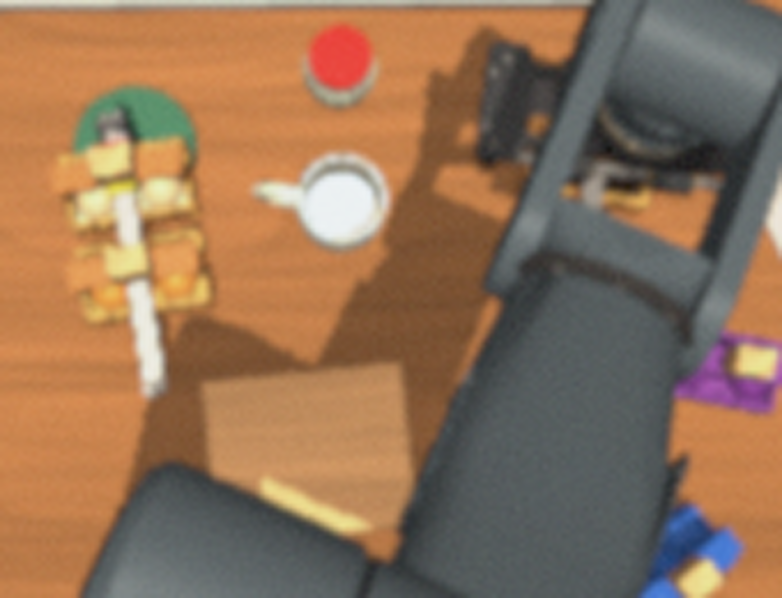

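View pics/w9.png

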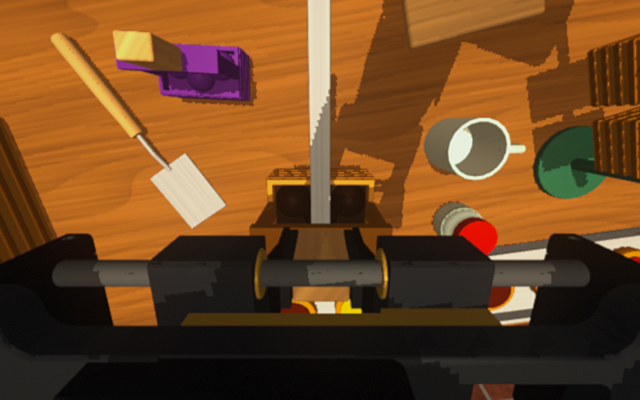

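Both front baskets are hanging level and the rye is lifted. I'll carry it out over the tip and set it on the board.

Run:
```python
from h import *
go(LF(-66),252,130); st('out')
go((438,22),225,150,down(0.07)); go((438,22),165,80); ctrl.pause(.2); st('above')
F0=ctrl.get_force()
z=160
while z>152:
    go((438,22),z,20); ctrl.pause(.05); F=np.mean([(ctrl.pause(.01),ctrl.get_force())[1] for _ in range(5)],0); print(z,ctrl.get_position().round(1),(F-F0).round(1))
    if F[2]-F0[2]>3: break
    z-=1
st('placed')
ctrl.move_gripper(60); ctrl.pause(.1); go((438,22),255,120)
go((438-40,22-40),300,150); st('clear')
for n in('scene','top','wrist'): snap(n,n+'10')
a=cv2.imread('pics/scene10.png')[130:290,240:400]; cv2.imwrite('pics/s10c.png',cv2.resize(a,None,fx=3.7,fy=3.7,interpolation=cv2.INTER_CUBIC))
```

```text
out 44.55 [ 435.4 -142.2  252. ] F [-0.5 -0.5 -2.4] gap 27.6
above 46.91 [438.3  22.  165.5] F [ 0.2  0.5 -1.9] gap 27.9
160 [438.  22. 160.] [-0.1 -0.9  0.3]
159 [438.  22. 159.] [-0.1 -0.5  0.2]
158 [438.  22. 158.] [-0.3 -0.4  0.1]
157 [438.  22. 157.] [-0.2 -0.4  0. ]
156 [438.  22. 156.] [0.  0.1 0.4]
155 [438.2  21.9 155.3] [-1.6 -1.7  5.9]
placed 49.11 [438.2  21.9 155.3] F [-0.9 -0.8  3.5] gap 27.4
clear 51.67 [398.  -17.9 299.7] F [0.  0.2 0.4] gap 60.1
```

View pics/s10c.png

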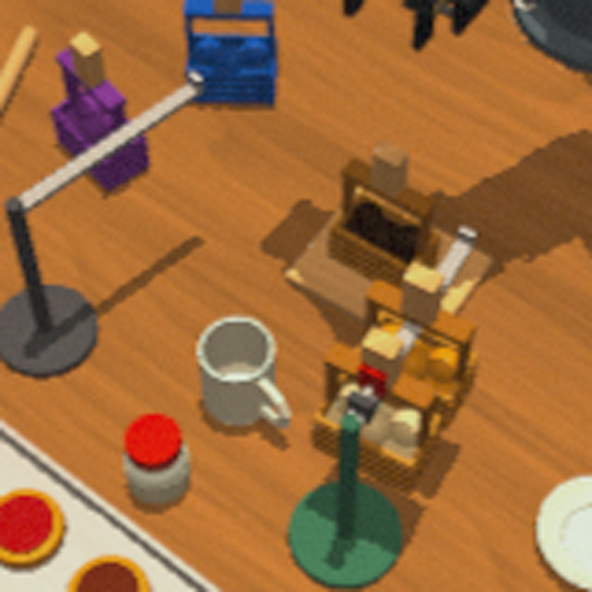

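View pics/wrist10.png

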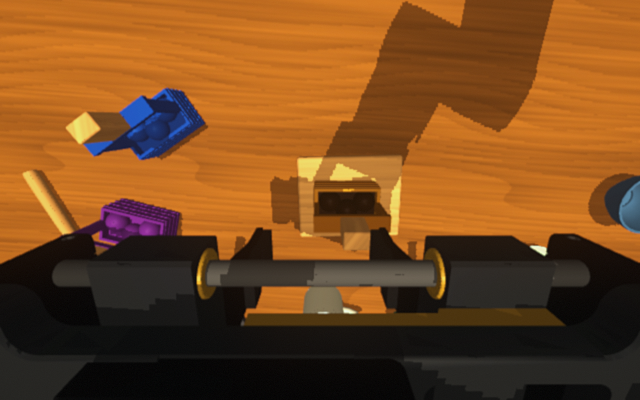

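The rye basket is upright on the board (wrist view ~(348,200)) and the other two are still in place. The arm is clear, so I'm handing in.

```bash
python3 -c "
from h import *
ctrl.sign_off(); st()"
```

```text
the job is handed in; nothing more can be done
the job is handed in; nothing more can be done
```

The rye basket is upright on the serving board and the two front baskets are on the spare stand. I handed the job in after about 52 s of the 72 s allowed; no verdict is reported.

- **Seeded basket (front):** I moved it first and felt the pad at 150.7 mm from the spare tip, close to the 149.5 mm the cameras predicted. I pressed to about 6.8 mm and 8.8 N, with at most 9.6 N along the bar while lowering. It came to rest at bar height rather than on the ridge. The wrist picture after release shows the ridge in front of the crossbar and the pad bearing on it from behind.
- **Plain basket (middle):** It hangs about 70 mm in front of the clipped one, with the grip at bar height. It looks level in the pictures.
- **Rye basket:** I stopped lowering at 155.3 mm on contact of about 6 N, within 1 mm of the height expected for standing on the board. It is about 10 mm from the measured board centre.

The last scene and wrist pictures show all three baskets in place and the mug and jam jar where they were, with the arm clear. I did not look closely at the other bystanders at the end. No check failed or disagreed. I could not measure the pad's force after release, so for that I rely on the pictures and the seating height.

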